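# Cure a turned tool handle under the dimmable lamp lid

### The job

Cure the dark tool handle: first slide the lamp console's fader all the way to its off end, then lift the dark handle off the drying rack and gently lay it in the two V-rests inside the curing box, and lower the lid fully shut without slamming it. Only then, with the lid closed, slide the fader up until its white line is level with the red pointer. Leave the pale handle and everything else on the bench where it is.

Things in the scene. Friction and masses are not known exactly. Their poses are not given: they have to be found in the camera images.
- fader (a joint): the lamp fader's travel along its track in m: 0 at the off end (the console end with a black bar, local -y), 0.150 at full power (local +y); stiff (about 2.5 N), it stays where it is left
- fader_top (a point): centre of the top of the fader's cap, a black block 40 (x) x 26 (y, along the track) x 45 mm high with a white line across its middle (at this point); cap foot 0.5 mm above the console top; axes as the console's
- pointer_tip (a point): top of the tip of the fixed red pointer beside the fader track, on the console's +x side; pointer 8 mm high above the console top, its tip points to the track and is 7 mm clear of the cap; axes as the console's: the fader is set when this point and fader_top have the same console y
- console: lamp console, fixed: grey block 120 (x) x 240 (y) x 55 mm high; origin: centre of its underside; track along its y at local x = -15 mm, fader cap centre from local y = -75 mm (off, beside the black bar) to +75 mm (full); white scale bars lengthen towards full power
- curing_box: curing box, fixed: open grey box 170 (x) x 250 (y) x 70 mm high, walls and floor 6 mm; origin: centre of its underside; lid hinged on its +x rim. Inside, two orange V-rests (90 degree V, 20 mm wide, arms 28 mm long, top 31 mm above the bench) at local y = -50 and +50 mm, x = 0; a handle lying in both lies along local y with its axis 34 mm above the bench
- lid (a joint): lid angle in rad: 0 shut, about 1.55 to 1.85 at the start (standing open); a stiff hinge, the lid stays where it is left and must be pushed all the way down; 2 N or so at its edge moves it
- lid_hinge (a point): middle of the lid's hinge line, at the box's +x rim, 70.5 mm above the bench; point axes turn with the lid (y along the hinge, the lid plate extends 170 mm towards local -x, its outer face at local z = 12 mm)
- lid_edge (a point): middle of the lid's free edge on its outer face; lid plate green, 170 x 250 x 12 mm, 0.4 kg, a black lip 70 mm wide sticks out 14 mm beyond this edge
- dark_handle: dark brown turned wooden tool handle, 161 mm long, 32 mm diameter, 0.14 kg, a brass ferrule of 21 mm diameter on its +y end; origin: on its axis at mid-length; its y axis runs along it
- pale_handle: the same handle in pale wood, to be left on the rack; origin and axes as for the dark handle
- rack: plywood drying rack, fixed: base 160 (x) x 150 (y) x 12 mm; origin: centre of its underside; two slots along local y at local x = -45 and +45 mm, each two V-rests at local y = -50 and +50 mm (tops 50 mm above the bench); a handle in a slot has its axis 53 mm above the bench
- finish_jar: bystander: amber jar, 68 mm diameter, 90 mm high; origin: centre of its underside
- mug: bystander: blue mug, 76 mm diameter, 85 mm high; origin: centre of its underside
- brush: bystander: brush about 170 mm long lying on the bench; origin: near its middle, on the bench
- sanding_block: bystander: cork block 70 x 110 x 35 mm; origin: centre of its underside
- bowl: bystander: turned wooden bowl, 110 mm diameter, 50 mm high; origin: centre of its underside
- glue: bystander: yellow bottle with a red cap, 60 mm diameter, 160 mm high; origin: centre of its underside
- chuck: bystander: steel lathe chuck, 90 mm diameter, 55 mm high; origin: centre of its underside

How it is judged:
On the way, in this order (a step that is already met when the one before it is completed fails the run):
1. the fader is at its off end with the lid still open (value of joint fader below 0.005 m and value of joint lid above 1 rad), for 0.2 s.
2. the dark handle lies in the box's V-rests, let go, the fader off (value of joint fader below 0.005 m and x of dark_handle in the frame of curing_box between -0.01 and 0.01 m and y of dark_handle in the frame of curing_box between -0.04 and 0.04 m and z of dark_handle in the frame of curing_box between 0.02 and 0.042 m and angle between the y axis of dark_handle and the y axis of curing_box, either way round below 0.12 rad and linear speed of dark_handle below 0.02 m/s and contact force between the fingers and dark_handle below 0.1 N), for 0.2 s.
3. the lid is shut over the handle, the fader still off (value of joint fader below 0.005 m and x of dark_handle in the frame of curing_box between -0.01 and 0.01 m and y of dark_handle in the frame of curing_box between -0.04 and 0.04 m and z of dark_handle in the frame of curing_box between 0.02 and 0.042 m and angle between the y axis of dark_handle and the y axis of curing_box, either way round below 0.12 rad and value of joint lid below 0.04 rad), for 0.2 s.
At the end, for the whole second after the job is handed in: The fader's white line is within 5 mm of the red pointer along the track, the lid is shut (within 0.04 rad), and the dark handle lies at rest in the box's V-rests (within 10 mm across, 40 mm along, 0.12 rad) (y of fader_top in the frame of pointer_tip between -0.005 and 0.005 m and value of joint lid below 0.04 rad and x of dark_handle in the frame of curing_box between -0.01 and 0.01 m and y of dark_handle in the frame of curing_box between -0.04 and 0.04 m and z of dark_handle in the frame of curing_box between 0.02 and 0.042 m and angle between the y axis of dark_handle and the y axis of curing_box, either way round below 0.12 rad and linear speed of dark_handle below 0.02 m/s and velocity of joint fader below 0.01 m/s); the robot touches nothing.
It fails at once if the lid is slammed (closing faster than 3 rad/s) (velocity of joint lid below -3 rad/s).
It fails at once if the dark handle is dropped (falls free at more than 0.8 m/s) (linear speed of dark_handle above 0.8 m/s and contact force between the fingers and dark_handle below 0.05 N).
It fails at once if the pale handle or another bystander is moved by more than 20 mm (distance of any of pale_handle, finish_jar, mug, brush, sanding_block, bowl, glue, chuck from where it was at the start of the episode above 0.02 m).
It also fails if it takes over 69 s, if anything falls off the work surface, if the arm or the gripper's body presses on something with over 40 N, if the wrist force passes 120 N, or if a joint passes its speed limit or range.

### The arm

A 6-joint arm with a two-finger parallel gripper is mounted at the origin on the work surface. World frame = base frame: x ahead of the robot, y to its left, z up, the work surface at z = 0. Lengths are in m, angles in rad, forces in N, time in s.
With the tool pointing down it reaches from about 0.425 to 0.95 m from the base axis. Payload 3.5 kg.
Tool frame: the origin (TCP) lies between the finger pads; the fingertips stand 19 mm ahead of it and the grasp point (between the pads) is the TCP; z points along the fingers, y is the line along which they close (so a half turn about z gives the same grasp; the last joint's range is limited). The gripper opens to 85 mm and grips with 20 to 120 N. Pads are 22 mm wide; open, the fingers measure 114 mm over their backs; the gripper's body (76 mm by 85 mm) begins 54 mm behind the grasp point. The pads swing forward as they close: fully open they stand 13 mm farther back than shut.
Start: joints at [-1.338, 0.286, 1.577, -0, 1.279, -0.15], TCP at [0.252, -0.626, 0.25] pointing down, gripper open.
Joint ranges: [-2.77, 2.77], [-0.9, 2.22], [0.21, 2.48], [-1.53, 4.67], [0.24, 2.81], [-2.84, 2.84]. Speed limits (rad/s): [2.79, 2.79, 3.14, 3.14, 3.14, 3.14].

### API

Orientations are given as a unit quaternion [x, y, z, w].
In Python, from plant import monitor, eyes, ctrl gives the robot as it stands.
- The arm moves only by the shell command python3 -m handwheel 'ROWS' [FORCE]. ROWS is JSON, a list of rows, each a list of 7 numbers: the shift along the tool's x, y, z in units of 40 cm (1.0 is 40 cm), then the turn, a rotation vector about the tool's x, y, z in units of pi rad (1.0 is pi rad), then the opening, from -1 (shut) to 1 (fully open). A call has 1 to 12 rows; each row is the pose to reach, as a shift and turn from the pose commanded when the call began, along the tool's axes at that moment, turning the shorter way round; what a row does not reach only later rows make up. A row lasts 1/8 s, in which the tool goes at most 62.5 mm and 10.7 degrees, less where a joint would pass 70% of its speed; a pose out of reach is approached as far as the arm can. A call with a number of a shift or a turn outside -1 to 1 is refused whole. A call with a gripper value outside its range is refused whole. The fingers move at their own pace and stop on an object; FORCE is the grip in N (left out, the last holds). Time passes only in rows, so rows that repeat a pose let the fingers close. It gives the time, the measured TCP pose, the force, the opening and the grip force at its end, in the units of the state.
- monitor.get_state(): the state, without advancing time (a new reading comes with each control period).
- eyes.read_camera(name): name is "side" or "top"; returns the picture (384x512x3 uint8, red, green, blue); there is no depth.
- eyes.camera_params(name): a dict with "K" (3x3 intrinsics, pixels), "k1" (the pictures are not rectified: a ray, as slopes to the right and down, at radius r is drawn at 1 + k1 r^2 times it, then the intrinsics apply), "R" (3x3) and "t" (3): a world point X has camera coordinates R X + t. Camera axes: x right, y down, z forward; pixel columns grow to the right and rows downward; lengths in m; the calibration is good to about 2 mm. A picture is of the moment at which its call begins. camera_params takes no time and is no camera call.
- ctrl.sign_off(): hands the job in; it is judged then, once.
The state is a dict: "time": time; "qpos": joint angles; "dq": joint speeds; "joint_efforts": joint torques, N m; "eef_pos": TCP position; "tcp_rot": TCP orientation; "contact_force": force on the tool from outside, world axes, zero at the start; "wrist_torque": the same for the moment, N m; "opening": opening from 0.0 (shut) to 1.0 (fully open); "finger_force": force on a finger pad.
Only numpy, scipy, OpenCV 4.12 (cv2) and the standard library are available. Lean on these libraries where they do the work, as an engineer would, in place of code of your own. Each camera call takes 0.05 s, during which the arm holds its last target. There are 200 camera calls.

## Working session

There is one attempt and no reset: what is moved stays moved. The work goes in short steps, Python scripts to look and compute and a shell command to move; the robot and the scene stay as the last step left them, time stands still between calls to the robot, and variables do not carry over. Pictures are saved under pics/ and viewed, at most 10 in all, crops included, and the job is handed in when it is done.

```bash
ls; mkdir -p pics; python3 - <<'E'
from plant import monitor, eyes
import cv2, numpy as np
for n in ("side","top"):
    im=eyes.read_camera(n); cv2.imwrite(f"pics/{n}0.png",cv2.resize(im[:,:,::-1],(800,600),interpolation=cv2.INTER_CUBIC)); np.save(f"{n}0.npy",im)
    print(n,eyes.camera_params(n))
print(monitor.get_state())
E
```

```text
pics
side {'K': array([[410.680834  ,   0.        , 256.61559343],
       [  0.        , 410.680834  , 189.29829466],
       [  0.        ,   0.        ,   1.        ]]), 'k1': -0.04932565593614418, 'R': array([[-0.70837055, -0.70581874,  0.00557424],
       [-0.50970969,  0.50605758, -0.69577422],
       [ 0.48826959, -0.49570721, -0.71823893]]), 't': array([0.3920434 , 0.35087954, 1.2830381 ])}
top {'K': array([[432.80258064,   0.        , 254.29375124],
       [  0.        , 432.80258064, 192.98238973],
       [  0.        ,   0.        ,   1.        ]]), 'k1': -0.058378639758106025, 'R': array([[ 0.00956614, -0.99989641, -0.01075489],
       [-0.9817462 , -0.00734827, -0.19005366],
       [ 0.18995494,  0.01237665, -0.9817148 ]]), 't': array([-0.01089785,  0.58804298,  1.39513207])}
{'time': 0.1, 'qpos': array([-1.33799899e+00,  2.87136457e-01,  1.57802623e+00,  6.41941177e-06,
        1.27856016e+00, -1.49991492e-01]), 'dq': array([-0.00012957, -0.00250323, -0.00284745, -0.00025074, -0.0005504 ,
       -0.00037302]), 'joint_efforts': array([ 5.16487689e-04, -4.07299304e+01, -2.93697989e+01, -1.18269677e-04,
        3.43939064e-03, -2.17333287e-06]), 'eef_pos': array([ 0.25202623, -0.62560114,  0.24904821]), 'tcp_rot': array([ 9.81739552e-01,  1.90227015e-01, -4.10155456e-05, -1.06431175e-03]), 'contact_force': array([ 0.65352703, -0.51141851, -0.02951296]), 'wrist_torque': array([ 0.02645565,  0.02533338, -0.00754742]), 'finger_force': 0.0, 'opening': 0.9994546678748352}
```

View pics/top0.png

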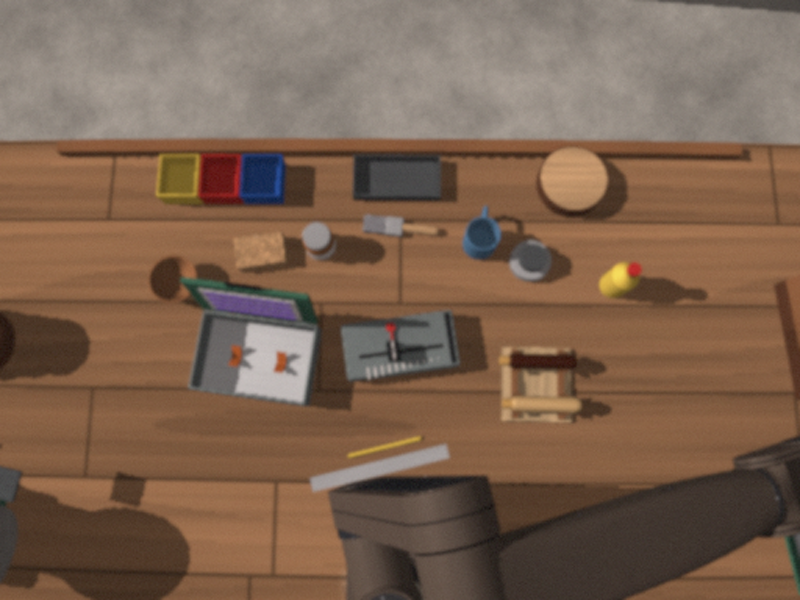

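View pics/side0.png

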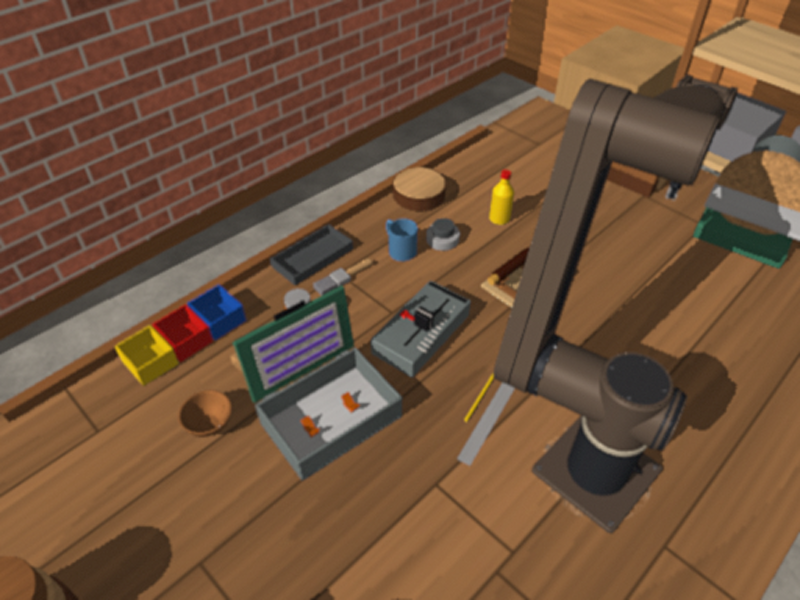

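```bash
cat > h.py <<'E'
import numpy as np, cv2
from plant import monitor, eyes
from scipy.optimize import least_squares
from scipy.spatial.transform import Rotation as Rn
P={n:eyes.camera_params(n) for n in("side","top")}
def proj(n,X):
    p=P[n]; c=np.atleast_2d(X)@p["R"].T+p["t"]; s=c[:,:2]/c[:,2:]; s=s*(1+p["k1"]*(s**2).sum(1,keepdims=True))
    return s*p["K"][0,0]+p["K"][:2,2]
def onplane(n,uv,z):
    "world xy of pixel(s) on plane z"
    out=[]
    for q in np.atleast_2d(uv):
        p=P[n]; s=cv2.undistortPoints(np.array([[q]],float),p["K"],np.array([p["k1"],0,0,0.]))[0,0]
        d=p["R"].T@np.r_[s,1]; o=-p["R"].T@p["t"]; out.append(o+d*(z-o[2])/d[2])
    return np.array(out)
def tri(ut,us):
    f=lambda X: np.r_[proj("top",X)[0]-ut,proj("side",X)[0]-us]
    r=least_squares(f,[.6,0,.05]); return r.x,np.abs(r.fun).max()
def tile(n,im,x0,y0,w,h,k):
    t=cv2.resize(im[y0:y0+h,x0:x0+w,::-1],None,fx=k,fy=k,interpolation=cv2.INTER_CUBIC)
    for x in range((x0//10+1)*10,x0+w,10): 
        cv2.line(t,(int((x-x0+.5)*k),0),(int((x-x0+.5)*k),6),(255,255,0),1); cv2.putText(t,str(x),(int((x-x0+.5)*k)-10,16),0,.35,(255,255,0),1)
    for y in range((y0//10+1)*10,y0+h,10):
        cv2.line(t,(0,int((y-y0+.5)*k)),(6,int((y-y0+.5)*k)),(255,255,0),1); cv2.putText(t,str(y),(8,int((y-y0+.5)*k)+4),0,.35,(255,255,0),1)
    return t
E
python3 - <<'E'
from h import *
T=np.load("top0.npy");S=np.load("side0.npy")
a=np.hstack([tile("t",T,216,194,80,60,5),tile("s",S,234,178,80,60,5)])
b=np.hstack([tile("t",T,115,182,100,75,4),tile("s",S,155,230,100,75,4)])
cv2.imwrite("pics/m1.png",np.vstack([a,b]))
E
```

```text
(no output)
```

View pics/m1.png

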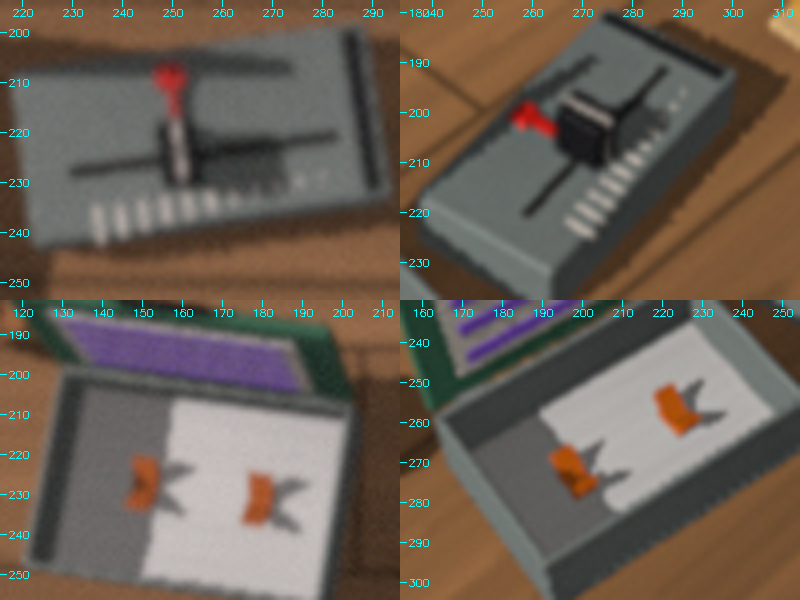

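```bash
cat >> h.py <<'E'
def fit(pts,x0):
    "pts: (cam,u,v,lx,ly,lz) -> x,y,yaw"
    def f(q):
        c,s=np.cos(q[2]),np.sin(q[2]); r=[]
        for n,u,v,a,b,z in pts:
            r.append(proj(n,[q[0]+c*a-s*b,q[1]+s*a+c*b,z])[0]-(u,v))
        return np.ravel(r)
    r=least_squares(f,x0,loss="soft_l1"); return r.x,r.fun.reshape(-1,2)
E
python3 - <<'E'
from h import *
from scipy import ndimage
np.set_printoptions(precision=4,suppress=True)
T=np.load("top0.npy");S=np.load("side0.npy")
def blobs(im,m,lo=20):
    l,k=ndimage.label(m); return [(tuple(np.round(ndimage.center_of_mass(l==i)[::-1],2)),int((l==i).sum())) for i in range(1,k+1) if (l==i).sum()>lo]
for n,im,(x0,x1,y0,y1) in (("top",T,(115,215,182,257)),("side",S,(155,255,230,300))):
    hsv=cv2.cvtColor(im,cv2.COLOR_RGB2HSV); m=(hsv[...,0]<14)&(hsv[...,1]>170)&(hsv[...,2]>110)
    k=np.zeros(m.shape,bool);k[y0:y1,x0:x1]=1; print(n,blobs(im,m&k))
C=[("top",218,208,.06,.12,.055),("top",287.5,198.5,.06,-.12,.055),("top",293,233,-.06,-.12,.055),("top",222,243,-.06,.12,.055),("side",300.5,192,-.06,-.12,.055),("side",275,180,.06,-.12,.055)]
q,r=fit(C,[.6,0,0.1]);print("console",q);print(r)
B=[("top",204,206,.085,-.125,.07),("top",121,248.5,-.085,.125,.07),("top",197,259,-.085,-.125,.07),("side",164,259.5,.085,.125,.07),("side",191.8,295.8,-.085,.125,.07)]
q,r=fit(B,[.6,0.3,0.1]);print("box",q);print(r)
print("camera top",-P["top"]["R"].T@P["top"]["t"])
E
```

```text
top [((np.float64(150.85), np.float64(227.41)), 41), ((np.float64(179.55), np.float64(231.74)), 31)]
side [((np.float64(223.39), np.float64(257.27)), 59), ((np.float64(198.0), np.float64(272.11)), 61)]
console [ 0.4958 -0.009   0.15  ]
[[-1.1232 -0.2425]
 [ 0.4457 -0.7728]
 [ 0.5535  0.1659]
 [-0.5932  0.4417]
 [ 0.7984  0.4769]
 [-0.165  -0.962 ]]
box [ 0.4672  0.2943 -0.1106]
[[-0.2241  0.7456]
 [ 0.1586  0.2071]
 [-0.586  -0.7995]
 [-0.3607 -0.985 ]
 [ 0.7082  0.0939]]
camera top [ 0.3124 -0.0238  1.4813]
```

```bash
python3 - <<'E'
from h import *
np.set_printoptions(precision=4,suppress=True)
q=np.array([.4958,-.009,.15]);c,s=np.cos(q[2]),np.sin(q[2]);R=np.array([[c,-s],[s,c]])
def loc(n,uv,z): return (onplane(n,uv,z)[:,:2]-q[:2])@R
for n in("top","side"):
    im=np.load(n+"0.npy").astype(int); h=cv2.cvtColor(im.astype(np.uint8),cv2.COLOR_RGB2HSV)
    m=((h[...,0]<8)|(h[...,0]>172))&(h[...,1]>150)&(h[...,2]>90)
    k=np.zeros(m.shape,bool); k[194:254,216:296]=1
    if n=="side": k[:]=0;k[185:225,250:285]=1
    v,u=np.nonzero(m&k); L=loc(n,np.c_[u,v],.063)
    for a in np.arange(0,.06,.006):
        j=(L[:,0]>=a)&(L[:,0]<a+.006)
        if j.any(): print(n,"red x",round(a+.003,3),"y",L[j,1].mean().round(4),j.sum())
    # white line on cap top
    w=(im.min(2)>120); k[:]=0
    if n=="top":k[214:233,244:258]=1
    else:k[190:220,262:285]=1
    v,u=np.nonzero(w&k); L=loc(n,np.c_[u,v],.1005); print(n,"white",L[np.argsort(L[:,0])].round(4).tolist())
# V rests
b=np.array([.4672,.2943,-.1106])
for t,sd in(((150.85,227.41),(198,272.11)),((179.55,231.74),(223.39,257.27))):
    X,e=tri(t,sd);c,s=np.cos(b[2]),np.sin(b[2]);print("V",X,e,"local",(X[:2]-b[:2])@np.array([[c,-s],[s,c]]))
for ly in (-.075,0,.02):
    p=q[:2]+R@[-.015,ly]; print("fader",ly,p)
st=monitor.get_state();print(st["eef_pos"])
E
```

```text
top red x 0.027 y 0.0108 2
top red x 0.033 y 0.0101 6
top red x 0.039 y 0.0119 8
top red x 0.045 y 0.0136 6
top white [[-0.0438, -0.0008], [-0.0256, 0.0128], [-0.0224, 0.0124], [-0.0028, 0.0129]]
side red x 0.015 y 0.0155 3
side red x 0.021 y 0.0123 4
side red x 0.027 y 0.0136 4
side red x 0.033 y 0.0152 6
side red x 0.039 y 0.0145 7
side red x 0.045 y 0.0127 7
side white [[-0.0751, 0.0603], [-0.0746, 0.0716], [-0.0744, 0.0773], [-0.0725, 0.0566], [-0.0723, 0.0623], [-0.0719, 0.0736], [-0.0709, 0.0297], [-0.0702, 0.0471], [-0.0698, 0.0586], [-0.0696, 0.0643], [-0.0694, 0.07], [-0.0692, 0.0756], [-0.0681, 0.0318], [-0.0677, 0.0434], [-0.0675, 0.0492], [-0.0673, 0.0549], [-0.0671, 0.0606], [-0.0667, 0.072], [-0.0665, 0.0777], [-0.0663, 0.0833], [-0.066, 0.0162], [-0.0656, 0.028], [-0.0654, 0.0338], [-0.065, 0.0454], [-0.0645, 0.0569], [-0.0643, 0.0627], [-0.0639, 0.074], [-0.0636, 0.0853], [-0.0632, 0.0182], [-0.0628, 0.03], [-0.0624, 0.0417], [-0.0622, 0.0475], [-0.0618, 0.059], [-0.0614, 0.0704], [-0.0612, 0.076], [-0.0608, 0.0873], [-0.06, 0.0321], [-0.0596, 0.0437], [-0.0595, 0.0495], [-0.0593, 0.0553], [-0.0591, 0.061], [-0.0587, 0.0724], [-0.0585, 0.0781], [-0.0583, 0.0837], [-0.0581, 0.0893], [-0.0569, 0.0458], [-0.0565, 0.0573], [-0.056, 0.0744], [-0.0556, 0.0857]]
V [0.4742 0.3465 0.0227] 0.4974921833568544 local [0.0012 0.0526]
V [0.4607 0.2481 0.02  ] 0.5157912284956296 local [-0.0013 -0.0466]
fader -0.075 [ 0.4922 -0.0854]
fader 0 [ 0.481  -0.0112]
fader 0.02 [0.478  0.0085]
[ 0.252  -0.6256  0.249 ]
```

```bash
cat >> h.py <<'E'
def down(yaw): # tool x axis at yaw, tool z down
    c,s=np.cos(yaw),np.sin(yaw); return np.array([[c,s,0],[s,-c,0],[0,0,-1]])
def rel(*wp):
    "wp: (x,y,z,yaw) or (x,y,z,R) -> row numbers"
    s=monitor.get_state(); R0=Rn.from_quat(s["tcp_rot"]).as_matrix()
    print("t",round(s["time"],2),"tcp",s["eef_pos"].round(4),"yaw",np.arctan2(R0[1,0],R0[0,0]).round(3),"F",s["contact_force"].round(1),"op",round(s["opening"],3),"ff",round(s["finger_force"],1))
    for w in wp:
        R=w[3] if np.ndim(w[3]) else down(w[3])
        print(np.r_[R0.T@(np.array(w[:3])-s["eef_pos"])/.4, Rn.from_matrix(R0.T@R).as_rotvec()/np.pi].round(4).tolist())
E
python3 -c "
from h import *
rel((.479,.001,.2,.15),(.479,.001,.089,.15))"
```

```text
t 0.1 tcp [ 0.252  -0.6256  0.249 ] yaw 0.383 F [ 0.7 -0.5 -0. ] op 0.999 ff 0.0
[1.1114, -1.2409, 0.1256, -0.0007, -0.0, 0.0741]
[1.1113, -1.2403, 0.4031, -0.0007, -0.0, 0.0741]
```

```bash
python3 -m handwheel '[[0.6,-0.62,0,0,0,0.037,1],[0.6,-0.62,0,0,0,0.037,1],[0.6,-0.62,0,0,0,0.037,1],[0.6,-0.62,0,0,0,0.037,1],[0.6,-0.62,0,0,0,0.037,1],[0.6,-0.62,0,0,0,0.037,1]]'; python3 -c "
from h import *
rel((.479,.001,.2,.15),(.479,.001,.089,.15))"
```

```text
time: 0.85
eef_pos: [0.3826, -0.3035, 0.2498]
tcp_rot: [0.991, 0.134, -0.0, -0.001]
contact_force: [-0.4, -0.7, 0.8]
opening: 1.002
finger_force: 0.0
t 0.85 tcp [ 0.3826 -0.3035  0.2498] yaw 0.269 F [-0.4 -0.7  0.8] op 1.002 ff 0.0
[0.4345, -0.6697, 0.1251, -0.0003, 0.0, 0.0378]
[0.4345, -0.6694, 0.4026, -0.0003, 0.0, 0.0378]
```

```bash
python3 -m handwheel '[[0.434,-0.67,0.125,0,0,0.038,1],[0.434,-0.67,0.125,0,0,0.038,1],[0.434,-0.67,0.125,0,0,0.038,1],[0.434,-0.67,0.125,0,0,0.038,1],[0.434,-0.67,0.125,0,0,0.038,1],[0.434,-0.67,0.125,0,0,0.038,1],[0.434,-0.67,0.125,0,0,0.038,1]]'; python3 - <<'E'
from h import *
rel((.479,.001,.12,.15),(.479,.001,.089,.15))
T=eyes.read_camera("top");S=eyes.read_camera("side");np.save("top1.npy",T);np.save("side1.npy",S)
cv2.imwrite("pics/m2.png",np.vstack([np.hstack([tile("t",T,310,205,80,60,5),tile("s",S,300,145,80,60,5)]),np.hstack([tile("t",T,205,190,100,75,4),tile("s",S,224,160,100,75,4)])]))
E
```

```text
time: 1.72
eef_pos: [0.4788, -0.0017, 0.1999]
tcp_rot: [0.997, 0.074, -0.001, 0.0]
contact_force: [0.1, 0.2, 0.0]
opening: 1.002
finger_force: 0.0
t 1.73 tcp [ 0.4788 -0.0017  0.1999] yaw 0.149 F [0.1 0.2 0. ] op 1.002 ff 0.0
[0.0018, -0.0066, 0.1997, 0.0, 0.0003, -0.0003]
[0.0019, -0.0066, 0.2772, 0.0, 0.0003, -0.0003]
```

View pics/m2.png

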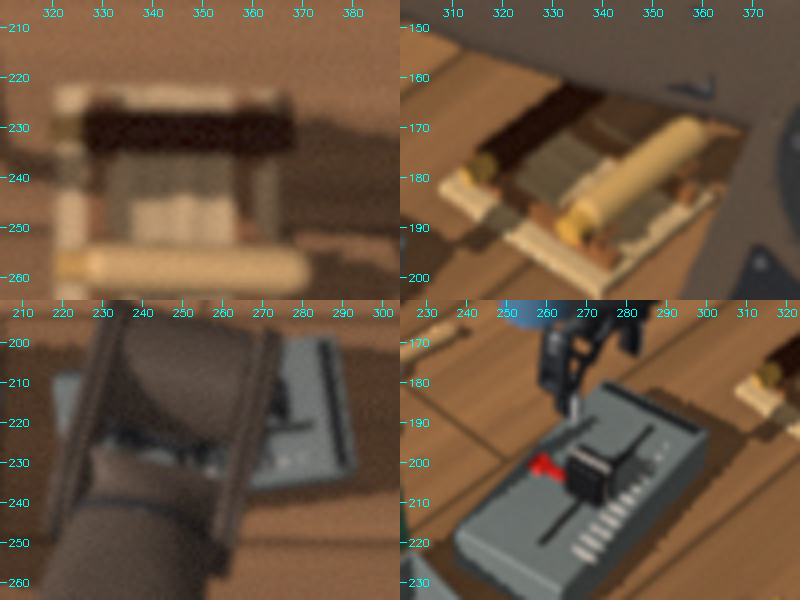

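```bash
python3 -m handwheel '[[0.002,-0.0066,0.14,0,0,0,1],[0.002,-0.0066,0.277,0,0,0,1],[0.002,-0.0066,0.277,0,0,0,1],[0.002,-0.0066,0.277,0,0,0,-1],[0.002,-0.0066,0.277,0,0,0,-1],[0.002,-0.0066,0.277,0,0,0,-1],[0.002,-0.0066,0.277,0,0,0,-1],[0.002,-0.0066,0.277,0,0,0,-1]]' 30; python3 - <<'E'
from h import *
rel((.4922,-.0854,.089,.15))
E
```

```text
time: 2.82
eef_pos: [0.4806, 0.0004, 0.0915]
tcp_rot: [0.997, 0.074, 0.001, 0.0]
contact_force: [-1.0, -0.1, 6.1]
opening: 0.298
finger_force: 33.4
t 2.83 tcp [4.806e-01 4.000e-04 9.150e-02] yaw 0.148 F [-1.  -0.1  6.1] op 0.298 ff 33.4
[-0.0029, 0.2164, 0.0064, 0.0003, -0.0008, -0.0008]
```

```bash
python3 -m handwheel '[[0,0.05,0,0,0,0,-1],[0,0.1,0,0,0,0,-1],[0,0.15,0,0,0,0,-1],[0,0.2,0,0,0,0,-1],[0,0.222,0,0,0,0,-1],[0,0.226,0,0,0,0,-1],[0,0.226,0,0,0,0,-1]]'; python3 - <<'E'
from h import *
rel((.4922,-.0854,.089,.15))
E
```

```text
time: 3.7
eef_pos: [0.4939, -0.0885, 0.0915]
tcp_rot: [0.997, 0.073, 0.001, -0.0]
contact_force: [-0.5, 3.1, 6.9]
opening: 0.295
finger_force: 33.6
t 3.7 tcp [ 0.4939 -0.0885  0.0915] yaw 0.147 F [-0.5  3.1  6.9] op 0.295 ff 33.6
[-0.0032, -0.0083, 0.0062, -0.0001, -0.0009, -0.001]
```

```bash
python3 -m handwheel '[[0,0.01,0,0,0,0,-1],[0,0.02,0,0,0,0,-1],[0,0.02,0,0,0,0,-1]]'; python3 - <<'E'
from h import *
rel((.4922,-.0854,.089,.15))
E
```

```text
time: 4.08
eef_pos: [0.494, -0.0894, 0.0914]
tcp_rot: [0.997, 0.072, -0.0, -0.008]
contact_force: [-1.7, 27.9, 15.9]
opening: 0.3
finger_force: 34.6
t 4.08 tcp [ 0.494  -0.0894  0.0914] yaw 0.144 F [-1.7 27.9 15.9] op 0.3 ff 34.6
[-0.003, -0.0105, 0.0062, -0.0054, -0.0004, -0.002]
```

```bash
python3 -m handwheel '[[0,-0.014,0,0,0,0,-1],[0,-0.014,0,0,0,0,1],[0,-0.014,0,0,0,0,1],[0,-0.014,0,0,0,0,1],[0,-0.014,-0.1,0,0,0,1],[0,-0.014,-0.25,0,0,0,1],[0,-0.014,-0.3,0,0,0,1]]'; python3 - <<'E'
from h import *
rel((.4922,-.0854,.089,.15))
T=eyes.read_camera("top");S=eyes.read_camera("side");np.save("top2.npy",T);np.save("side2.npy",S)
cv2.imwrite("pics/m3.png",np.vstack([np.hstack([tile("t",T,216,194,80,60,5),tile("s",S,234,178,80,60,5)]),np.hstack([tile("t",T,310,205,80,60,5),tile("s",S,300,145,80,60,5)])]))
E
```

```text
time: 4.95
eef_pos: [0.4948, -0.0925, 0.2138]
tcp_rot: [0.997, 0.073, 0.003, 0.002]
contact_force: [0.3, -0.9, 0.4]
opening: 1.003
finger_force: 0.0
t 4.95 tcp [ 0.4948 -0.0925  0.2138] yaw 0.146 F [ 0.3 -0.9  0.4] op 1.003 ff 0.0
[-0.0058, -0.0196, 0.312, 0.0012, -0.0019, -0.0011]
```

View pics/m3.png

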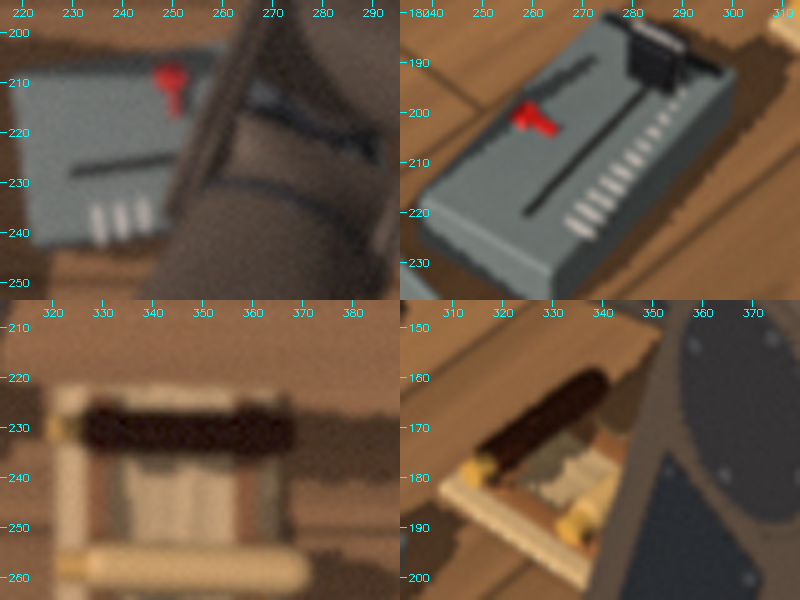

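```bash
python3 - <<'E'
from h import *
np.set_printoptions(precision=4,suppress=True)
q=np.array([.4958,-.009,.15]);c,s=np.cos(q[2]),np.sin(q[2]);R=np.array([[c,-s],[s,c]])
X,e=tri((250.5,216.7),(264.7,204.2));print("ptip",X,e,"loc",(X[:2]-q[:2])@R)
for n,uv in(("top",(250.5,216.7)),("side",(264.7,204.2))): print((onplane(n,uv,.063)[:,:2]-q[:2])@R)
print("white off side",(onplane("side",(285.6,184.6),.1005)[:,:2]-q[:2])@R)
# dark handle
for t,sd in(((319,230.3),(313.5,178.8)),((368.5,230.6),(341,161))):
    X,e=tri(t,sd);print("end",X,e)
t=np.load("top2.npy").astype(int); m=np.zeros(t.shape[:2],bool); m[222:240,322:372]=t[222:240,322:372].sum(2)<110
v,u=np.nonzero(m);print("dark top",u.min(),u.max(),[ (a,v[u==a].mean().round(1)) for a in range(328,368,6)])
sd=np.load("side2.npy").astype(int); m=np.zeros(sd.shape[:2],bool); m[155:185,308:345]=sd[155:185,308:345].sum(2)<110
v,u=np.nonzero(m);print("dark side",u.min(),u.max(),[ (a,v[u==a].min(),v[u==a].max()) for a in range(318,342,4)])
for x,y,z in ((.53,-.21,.053),):
    print(proj("top",[x,y,z]),proj("side",[x,y,z]))
E
```

```text
ptip [0.5072 0.0058 0.0595] 0.0654948134461506 loc [0.0135 0.0129]
[[0.0132 0.013 ]]
[[0.0115 0.0154]]
white off side [[-0.0129 -0.0804]]
end [ 0.464  -0.2195  0.0625] 0.12826184988495015
end [ 0.4624 -0.3876  0.0499] 1.1361525846094196
dark top 327 368 [(328, np.float64(230.5)), (334, np.float64(231.0)), (340, np.float64(231.0)), (346, np.float64(231.0)), (352, np.float64(231.5)), (358, np.float64(231.0)), (364, np.float64(231.5))]
dark side 316 341 [(318, np.int64(173), np.int64(175)), (322, np.int64(170), np.int64(178)), (326, np.int64(167), np.int64(174)), (330, np.int64(164), np.int64(171)), (334, np.int64(161), np.int64(169)), (338, np.int64(159), np.int64(166))]
[[315.3541 210.7347]] [[298.7669 173.3657]]
```

```bash
python3 - <<'E'
from h import *
np.set_printoptions(precision=4,suppress=True)
A=onplane("top",[(319,230.3),(368.7,231.3),(343.8,230.9)],.053);print(A)
print("side mid",onplane("side",[(327.3,169.5),(338,162.5),(326,170.5)],.053))
# axis line check at side column: midpoints
p=onplane("side",[(322,174),(338,162.5)],.053);print(p)
x,y=A[2,:2]
rel((x,y,.2,np.pi/2),(x,y,.056,np.pi/2))
E
```

```text
[[ 0.4647 -0.221   0.053 ]
 [ 0.4624 -0.3858  0.053 ]
 [ 0.4632 -0.3031  0.053 ]]
side mid [[ 0.4648 -0.3073  0.053 ]
 [ 0.4599 -0.3709  0.053 ]
 [ 0.4648 -0.2991  0.053 ]]
[[ 0.4635 -0.2721  0.053 ]
 [ 0.4599 -0.3709  0.053 ]]
t 5.05 tcp [ 0.4947 -0.0924  0.2128] yaw 0.146 F [-0.4 -0.8 -0.5] op 1.0 ff 0.0
[-0.1549, 0.5097, 0.033, 0.0022, -0.0007, -0.4534]
[-0.157, 0.5085, 0.393, 0.0022, -0.0007, -0.4534]
```

```bash
python3 -m handwheel '[[-0.155,0.51,0.03,0,0,-0.447,1],[-0.155,0.51,0.03,0,0,-0.447,1],[-0.155,0.51,0.03,0,0,-0.447,1],[-0.155,0.51,0.03,0,0,-0.447,1],[-0.155,0.51,0.03,0,0,-0.447,1],[-0.155,0.51,0.03,0,0,-0.447,1],[-0.155,0.51,0.03,0,0,-0.447,1],[-0.155,0.51,0.03,0,0,-0.447,1],[-0.155,0.51,0.03,0,0,-0.447,1]]'; python3 - <<'E'
from h import *
rel((.463,-.303,.12,1.55),(.463,-.303,.056,1.55))
E
```

```text
time: 6.18
eef_pos: [0.4607, -0.3017, 0.1953]
tcp_rot: [0.715, 0.699, -0.0, -0.002]
contact_force: [0.4, -0.0, -0.3]
opening: 1.004
finger_force: 0.0
t 6.17 tcp [ 0.4607 -0.3017  0.1953] yaw 1.549 F [ 0.4 -0.  -0.3] op 1.004 ff 0.0
[-0.0035, 0.0063, 0.1882, -0.0008, -0.0008, -0.0002]
[-0.0039, 0.0067, 0.3482, -0.0008, -0.0008, -0.0002]
```

```bash
python3 -m handwheel '[[-0.004,0.006,0.15,0,0,0,1],[-0.004,0.006,0.28,0,0,0,1],[-0.004,0.006,0.348,0,0,0,1],[-0.004,0.006,0.348,0,0,0,1],[-0.004,0.006,0.348,0,0,0,-1],[-0.004,0.006,0.348,0,0,0,-1],[-0.004,0.006,0.348,0,0,0,-1],[-0.004,0.006,0.348,0,0,0,-1],[-0.004,0.006,0.348,0,0,0,-1]]' 30; python3 - <<'E'
from h import *
rel((.463,-.303,.2,1.55))
E
```

```text
time: 7.3
eef_pos: [0.4657, -0.3047, 0.0601]
tcp_rot: [0.714, 0.7, 0.001, 0.002]
contact_force: [4.3, 1.1, 5.8]
opening: 0.36
finger_force: 31.3
t 7.3 tcp [ 0.4657 -0.3047  0.0601] yaw 1.551 F [4.3 1.1 5.8] op 0.36 ff 31.3
[0.0031, -0.0053, -0.3497, 0.0013, 0.0008, 0.0004]
```

```bash
python3 -m handwheel '[[0,0,-0.02,0,0,0,-1],[0,0,-0.06,0,0,0,-1],[0,0,-0.15,0,0,0,-1],[0,0,-0.27,0,0,0,-1],[0,0,-0.4,0,0,0,-1],[0,0,-0.4,0,0,0,-1]]' 40; python3 - <<'E'
from h import *
T=eyes.read_camera("top");S=eyes.read_camera("side");np.save("top3.npy",T);np.save("side3.npy",S)
yb=-.12; 
rel((.5,0,.22,1.51),(.4674,.296,.22,np.pi/2-.12),(.4674,.296,.1,np.pi/2-.12))
cv2.imwrite("pics/m4.png",np.vstack([np.hstack([tile("t",T,300,190,100,75,4),tile("s",S,290,120,100,75,4)]),np.hstack([tile("t",T,115,182,100,75,4),tile("s",S,155,230,100,75,4)])]))
E
```

```text
time: 8.05
eef_pos: [0.4656, -0.3056, 0.2246]
tcp_rot: [0.714, 0.7, -0.0, 0.005]
contact_force: [0.7, -0.2, -1.2]
opening: 0.357
finger_force: 39.8
t 8.15 tcp [ 0.4634 -0.3036  0.2186] yaw 1.551 F [ 0.8 -0.2 -2. ] op 0.358 ff 39.8
[0.7605, 0.0767, -0.0036, -0.0002, 0.0, 0.0132]
[1.4988, -0.0192, -0.0037, -0.0002, 0.0, 0.032]
[1.4988, -0.019, 0.2963, -0.0002, 0.0, 0.032]
```

View pics/m4.png

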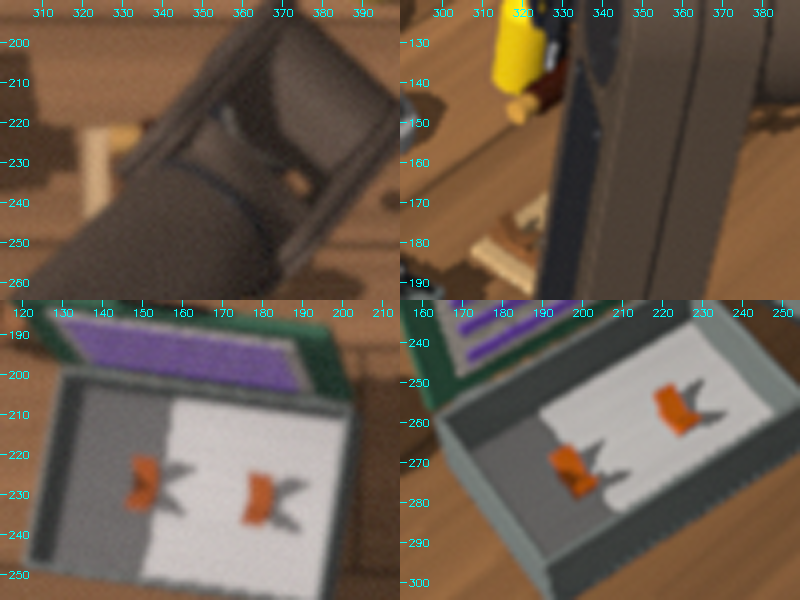

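```bash
python3 - <<'E'
from h import *
np.set_printoptions(precision=4,suppress=True)
B=[("top",204,206,.085,-.125,.07),("top",121,248.5,-.085,.125,.07),("top",197,259,-.085,-.125,.07),("side",164,259.5,.085,.125,.07),("side",191.8,295.8,-.085,.125,.07),
("top",150.85,227.41,0,.05,.021),("top",179.55,231.74,0,-.05,.021),("side",198,272.11,0,.05,.021),("side",223.39,257.27,0,-.05,.021)]
q,r=fit(B,[.467,.295,-.12]);print(q);print(r)
E
python3 -m handwheel '[[0.15,0.01,0,0,0,0,-1],[0.3,0.02,0,0,0,0,-1],[0.45,0.04,0,0,0,0,-1],[0.6,0.06,0,0,0,0.01,-1],[0.76,0.076,-0.02,0,0,0.013,-1],[0.76,0.076,-0.02,0,0,0.013,-1]]'; python3 - <<'E'
from h import *
rel((.4674,.296,.22,np.pi/2-.12),(.4674,.296,.1,np.pi/2-.12))
E
```

```text
[ 0.4673  0.2955 -0.1116]
[[-0.5889  0.7375]
 [-0.2442  0.1112]
 [-1.0119 -0.8159]
 [-0.7128 -0.8193]
 [ 0.2893  0.3179]
 [ 0.1573  0.001 ]
 [ 0.3168 -0.7589]
 [ 1.1078  0.4319]
 [ 0.8058 -0.6136]]
time: 8.9
eef_pos: [0.4988, 0.0033, 0.2242]
tcp_rot: [0.726, 0.688, -0.001, -0.002]
contact_force: [0.6, 0.1, -2.2]
opening: 0.357
finger_force: 39.9
t 8.9 tcp [0.4988 0.0033 0.2242] yaw 1.517 F [ 0.6  0.1 -2.2] op 0.357 ff 39.9
[0.7264, -0.1179, 0.0119, -0.0015, -0.0003, 0.021]
[0.7261, -0.1165, 0.3119, -0.0015, -0.0003, 0.021]
```

```bash
python3 -m handwheel '[[0.15,-0.03,0,0,0,0.005,-1],[0.3,-0.05,0,0,0,0.01,-1],[0.45,-0.08,0,0,0,0.015,-1],[0.6,-0.1,0.01,0,0,0.02,-1],[0.726,-0.117,0.01,-0.0015,0,0.021,-1],[0.726,-0.117,0.01,-0.0015,0,0.021,-1],[0.726,-0.117,0.01,-0.0015,0,0.021,-1]]'; python3 - <<'E'
from h import *
T=eyes.read_camera("top");S=eyes.read_camera("side");np.save("top3.npy",T);np.save("side3.npy",S)
rel((.467,.296,.1,1.455),(.467,.296,.05,1.455),(.467,.296,.038,1.455))
cv2.imwrite("pics/m5.png",np.hstack([tile("t",T,115,155,100,110,4),tile("s",S,155,195,100,110,4)]))
E
```

```text
time: 9.78
eef_pos: [0.4706, 0.291, 0.2205]
tcp_rot: [0.75, 0.661, -0.0, 0.002]
contact_force: [0.1, -0.6, -2.0]
opening: 0.356
finger_force: 39.9
t 9.88 tcp [0.4711 0.2906 0.2213] yaw 1.443 F [-0.4 -0.6 -1.3] op 0.36 ff 39.9
[0.0126, -0.0127, 0.3031, 0.001, 0.0004, -0.0039]
[0.0128, -0.0131, 0.4281, 0.001, 0.0004, -0.0039]
[0.0128, -0.0132, 0.4581, 0.001, 0.0004, -0.0039]
```

View pics/m5.png

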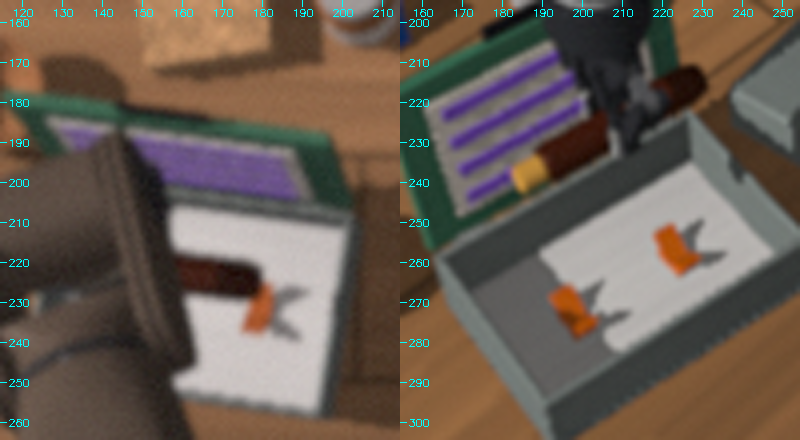

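```bash
python3 -m handwheel '[[0.012,-0.01,0.1,0,0,0,-1],[0.012,-0.013,0.2,0.001,0,0,-1],[0.012,-0.013,0.3,0.001,0,0,-1],[0.013,-0.013,0.36,0.001,0,0,-1],[0.013,-0.013,0.4,0.001,0,0,-1],[0.013,-0.013,0.425,0.001,0,0,-1],[0.013,-0.013,0.44,0.001,0,0,-1],[0.013,-0.013,0.44,0.001,0,0,-1]]'; python3 - <<'E'
from h import *
rel((.467,.296,.041,1.455))
E
```

```text
time: 10.88
eef_pos: [0.4676, 0.2981, 0.0466]
tcp_rot: [0.75, 0.661, 0.001, 0.001]
contact_force: [-0.3, 0.1, -1.1]
opening: 0.354
finger_force: 39.8
t 10.88 tcp [0.4676 0.2981 0.0466] yaw 1.445 F [-0.3  0.1 -1.1] op 0.354 ff 39.8
[-0.0053, -0.0009, 0.014, 0.0006, -0.0001, -0.0033]
```

```bash
python3 -m handwheel '[[0,0,0.005,0,0,0,-1],[0,0,0.01,0,0,0,-1],[0,0,0.014,0,0,0,-1],[0,0,0.014,0,0,0,-1]]'; python3 - <<'E'
from h import *
S=eyes.read_camera("side");T=eyes.read_camera("top")
rel((.467,.296,.041,1.455))
E
```

```text
time: 11.38
eef_pos: [0.468, 0.2982, 0.0414]
tcp_rot: [0.75, 0.661, 0.001, 0.001]
contact_force: [0.6, -0.5, 2.0]
opening: 0.36
finger_force: 40.1
t 11.47 tcp [0.468  0.2982 0.0414] yaw 1.444 F [ 0.3 -1.4  3. ] op 0.357 ff 40.2
[-0.0058, -0.0017, 0.0009, 0.0009, -0.0003, -0.0034]
```

```bash
python3 -m handwheel '[[0,0,0.003,0,0,0,-1],[0,0,0.003,0,0,0,-0.1],[0,0,0.003,0,0,0,0.2],[0,0,0.003,0,0,0,0.6],[0,0,0.003,0,0,0,0.6],[0,0,0.003,0,0,0,0.6],[0,0,-0.1,0,0,0,0.6],[0,0,-0.25,0,0,0,0.6],[0,0,-0.4,0,0,0,0.6],[0,0,-0.5,0,0,0,0.6],[-0.2,0.1,-0.6,0,0,0,0.6]]'; python3 - <<'E'
from h import *
rel((.467,.296,.041,1.455))
E
```

```text
time: 12.85
eef_pos: [0.4859, 0.2461, 0.2695]
tcp_rot: [0.748, 0.663, 0.003, 0.001]
contact_force: [1.6, -0.0, -0.0]
opening: 0.802
finger_force: 0.0
t 12.85 tcp [0.4859 0.2461 0.2695] yaw 1.45 F [ 1.6 -0.  -0. ] op 0.802 ff 0.0
[0.1167, -0.0652, 0.5712, 0.0018, -0.0008, -0.0015]
```

```bash
cat >> h.py <<'E'
BX=np.array([.4673,.2955]);BY=-.115
def bx(lx,z,ly=0):
    c,s=np.cos(BY),np.sin(BY); return (BX[0]+c*lx-s*ly,BX[1]+s*lx+c*ly,z,np.pi/2+BY)
def lidwp(th,r=.14,d=.008): return bx(.085-r*np.cos(th)+d*np.sin(th)+.0145,.0705+r*np.sin(th)+d*np.cos(th)+.019)
E
python3 - <<'E'
from h import *
S=eyes.read_camera("side");T=eyes.read_camera("top");np.save("top4.npy",T);np.save("side4.npy",S)
rel((.486,.246,.34,1.455),bx(.1,.34),bx(.2,.33),bx(.2,.224))
cv2.imwrite("pics/m6.png",np.hstack([tile("t",T,115,155,100,110,4),tile("s",S,155,195,100,110,4)]))
for th in (1.55,1.7,1.85):
  c,s=np.cos(BY),np.sin(BY)
  for ly in (.125,-.125):
    p=bx(.085-.17*np.cos(th)+.012*np.sin(th),.0705+.17*np.sin(th)+.012*np.cos(th),ly)
    print(th,ly,proj("top",p[:3]),proj("side",p[:3]))
E
```

```text
t 12.95 tcp [0.4888 0.2417 0.2708] yaw 1.441 F [0.5 1.3 0.1] op 0.803 ff 0.0
[0.01, -0.0066, -0.1731, 0.0031, -0.0005, -0.0044]
[0.1304, 0.181, -0.1711, 0.0031, -0.0005, -0.0047]
[0.134, 0.4307, -0.1436, 0.0031, -0.0005, -0.0047]
[0.1335, 0.4281, 0.1214, 0.0031, -0.0005, -0.0047]
1.55 0.125 [[113.44552357 184.63345442]] [[152.50688479 222.89575978]]
1.55 -0.125 [[196.56076024 194.78629902]] [[222.87426309 185.01600998]]
1.7 0.125 [[115.3637475  176.59434884]] [[148.53976961 218.33347426]]
1.7 -0.125 [[197.99678393 186.58918586]] [[218.35058015 181.28802033]]
1.85 0.125 [[117.61688018 169.20194292]] [[145.0396516 214.8632149]]
1.85 -0.125 [[199.55027067 179.02184811]] [[214.14967264 178.60748406]]
```

View pics/m6.png

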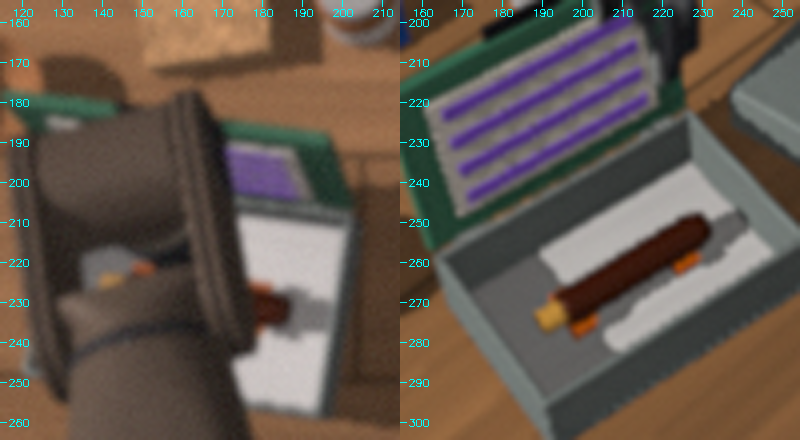

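```bash
python3 -m handwheel '[[0,-0.02,-0.15,0.003,0,0,-1],[0.04,-0.02,-0.2,0.003,0,-0.004,-1],[0.1,0.1,-0.2,0.003,0,-0.004,-1],[0.134,0.25,-0.2,0.003,0,-0.004,-1],[0.134,0.35,-0.18,0.003,0,-0.004,-1],[0.134,0.44,-0.16,0.003,0,-0.004,-1],[0.134,0.44,-0.16,0.003,0,-0.004,-1]]'; python3 - <<'E'
from h import *
rel(bx(.2,.224),bx(.17,.224),bx(.15,.224),lidwp(1.6))
E
```

```text
time: 13.82
eef_pos: [0.6681, 0.2745, 0.3265]
tcp_rot: [0.747, 0.665, -0.005, -0.004]
contact_force: [-0.3, 0.1, -1.4]
opening: -0.002
finger_force: 0.0
t 13.82 tcp [0.6681 0.2745 0.3265] yaw 1.455 F [-0.3  0.1 -1.4] op -0.002 ff 0.0
[-0.005, -0.0014, 0.2564, -0.0041, 0.0005, -0.0001]
[-0.0051, -0.0764, 0.2573, -0.0041, 0.0005, -0.0001]
[-0.0051, -0.1264, 0.2579, -0.0041, 0.0005, -0.0001]
[-0.0052, -0.2226, 0.2462, -0.0041, 0.0005, -0.0001]
```

```bash
python3 -m handwheel '[[-0.005,0,0.13,-0.004,0,0,-1],[-0.005,0,0.256,-0.004,0,0,-1],[-0.005,-0.06,0.257,-0.004,0,0,-1],[-0.005,-0.12,0.257,-0.004,0,0,-1],[-0.005,-0.12,0.257,-0.004,0,0,-1]]'; python3 - <<'E'
from h import *
rel(*[lidwp(t) for t in np.arange(1.7,.85,-.1)])
E
```

```text
time: 14.45
eef_pos: [0.6164, 0.2798, 0.2284]
tcp_rot: [0.746, 0.666, 0.001, 0.001]
contact_force: [0.3, 0.2, -0.7]
opening: 0.004
finger_force: 0.0
t 14.45 tcp [0.6164 0.2798 0.2284] yaw 1.459 F [ 0.3  0.2 -0.7] op 0.004 ff 0.0
[-0.0036, -0.061, 0.0024, 0.0013, -0.0001, 0.001]
[-0.0035, -0.0957, -0.0025, 0.0013, -0.0001, 0.001]
[-0.0034, -0.1307, -0.0039, 0.0013, -0.0001, 0.001]
[-0.0033, -0.1657, -0.0018, 0.0013, -0.0001, 0.001]
[-0.0031, -0.2003, 0.0038, 0.0013, -0.0001, 0.001]
[-0.003, -0.2342, 0.0128, 0.0013, -0.0001, 0.001]
[-0.0029, -0.267, 0.0251, 0.0013, -0.0001, 0.001]
[-0.0029, -0.2984, 0.0407, 0.0013, -0.0001, 0.001]
[-0.0028, -0.3281, 0.0593, 0.0013, -0.0001, 0.001]
```

```bash
python3 -m handwheel '[[-0.003,-0.06,0.002,0.001,0,0.001,-1],[-0.003,-0.096,-0.002,0.001,0,0.001,-1],[-0.003,-0.13,-0.004,0.001,0,0.001,-1],[-0.003,-0.166,-0.002,0.001,0,0.001,-1],[-0.003,-0.2,0.004,0.001,0,0.001,-1],[-0.003,-0.234,0.013,0.001,0,0.001,-1],[-0.003,-0.267,0.025,0.001,0,0.001,-1],[-0.003,-0.298,0.041,0.001,0,0.001,-1],[-0.003,-0.328,0.059,0.001,0,0.001,-1],[-0.003,-0.328,0.059,0.001,0,0.001,-1]]'; python3 - <<'E'
from h import *
rel(*[lidwp(t) for t in np.arange(.9,-.01,-.1)])
E
```

```text
time: 15.7
eef_pos: [0.4857, 0.2922, 0.2017]
tcp_rot: [0.747, 0.665, -0.002, -0.001]
contact_force: [-0.2, 0.6, -1.2]
opening: -0.004
finger_force: 0.0
t 15.7 tcp [0.4857 0.2922 0.2017] yaw 1.455 F [-0.2  0.6 -1.2] op -0.004 ff 0.0
[0.0029, 0.0001, -0.006, -0.001, 0.0006, -0.0003]
[0.003, -0.0274, 0.0157, -0.001, 0.0006, -0.0003]
[0.003, -0.0526, 0.04, -0.001, 0.0006, -0.0003]
[0.003, -0.0753, 0.0667, -0.001, 0.0006, -0.0003]
[0.003, -0.0952, 0.0955, -0.001, 0.0006, -0.0003]
[0.0031, -0.1121, 0.1262, -0.001, 0.0006, -0.0003]
[0.0031, -0.1259, 0.1584, -0.001, 0.0006, -0.0003]
[0.0032, -0.1364, 0.1919, -0.001, 0.0006, -0.0003]
[0.0033, -0.1435, 0.2262, -0.001, 0.0006, -0.0003]
[0.0033, -0.1471, 0.2611, -0.001, 0.0006, -0.0003]
```

```bash
python3 -m handwheel '[[0.003,-0.027,0.016,0,0,0,-1],[0.003,-0.053,0.04,0,0,0,-1],[0.003,-0.075,0.067,0,0,0,-1],[0.003,-0.095,0.0955,0,0,0,-1],[0.003,-0.112,0.126,0,0,0,-1]]'; python3 - <<'E'
from h import *
rel(*[lidwp(t) for t in (.3,.2,.1,0)],*[lidwp(0,d=e) for e in(.004,.0,-.004)])
E
```

```text
time: 16.32
eef_pos: [0.4428, 0.2992, 0.1525]
tcp_rot: [0.747, 0.665, 0.0, -0.0]
contact_force: [-0.3, 0.4, 3.5]
opening: 0.0
finger_force: 1.2
t 16.32 tcp [0.4428 0.2992 0.1525] yaw 1.454 F [-0.3  0.4  3.5] op 0.0 ff 1.2
[-0.0023, -0.0177, 0.035, 0.0002, -0.0002, -0.0005]
[-0.0023, -0.0283, 0.0684, 0.0002, -0.0002, -0.0005]
[-0.0023, -0.0355, 0.1026, 0.0002, -0.0002, -0.0005]
[-0.0024, -0.0393, 0.1375, 0.0002, -0.0002, -0.0005]
[-0.0024, -0.0393, 0.1475, 0.0002, -0.0002, -0.0005]
[-0.0024, -0.0393, 0.1575, 0.0002, -0.0002, -0.0005]
[-0.0024, -0.0393, 0.1675, 0.0002, -0.0002, -0.0005]
```

Pushing with about 3.5 N; the lid is following. Continue down to shut.

```bash
python3 -m handwheel '[[-0.002,-0.018,0.035,0,0,0,-1],[-0.002,-0.028,0.068,0,0,0,-1],[-0.002,-0.0355,0.103,0,0,0,-1],[-0.002,-0.039,0.13,0,0,0,-1],[-0.002,-0.039,0.1375,0,0,0,-1],[-0.002,-0.039,0.1375,0,0,0,-1]]'; python3 - <<'E'
from h import *
rel(lidwp(0))
E
```

```text
time: 17.08
eef_pos: [0.4281, 0.2998, 0.1014]
tcp_rot: [0.747, 0.665, -0.001, 0.0]
contact_force: [-9.4, -4.2, 21.1]
opening: -0.001
finger_force: 10.8
t 17.07 tcp [0.4281 0.2998 0.1014] yaw 1.455 F [-9.4 -4.2 21.1] op -0.001 ff 10.8
[0.0005, -0.0025, 0.0098, -0.0006, 0.0007, -0.0004]
```

```bash
python3 -m handwheel '[[0,0,-0.1,0,0,0,-1],[0,0,-0.25,0,0,0,-1],[0,0,-0.32,0,0,0,-1],[0,0,-0.32,0,0,0,-1]]'; python3 - <<'E'
from h import *
rel((.4935,-.0885,.21,.148),(.4935,-.0885,.0915,.148))
T=eyes.read_camera("top");S=eyes.read_camera("side");np.save("top5.npy",T);np.save("side5.npy",S)
cv2.imwrite("pics/m7.png",np.hstack([tile("t",T,115,155,100,110,4),tile("s",S,155,195,100,110,4)]))
E
```

```text
time: 17.58
eef_pos: [0.4295, 0.3002, 0.2286]
tcp_rot: [0.747, 0.665, 0.003, 0.002]
contact_force: [0.5, -0.7, 0.2]
opening: 0.003
finger_force: 0.0
t 17.57 tcp [0.4295 0.3002 0.2286] yaw 1.454 F [ 0.5 -0.7  0.2] op 0.003 ff 0.0
[-0.9465, 0.2718, 0.0462, 0.0013, -0.0019, 0.4157]
[-0.9471, 0.2699, 0.3425, 0.0013, -0.0019, 0.4157]
```

View pics/m7.png

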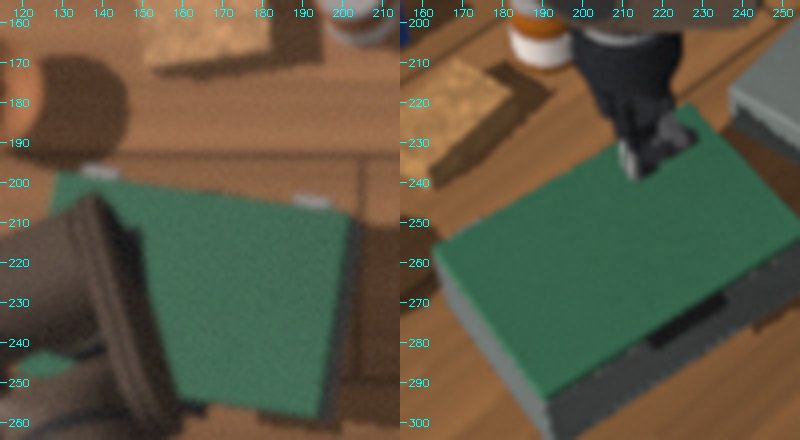

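```bash
python3 -m handwheel '[[-0.12,0.04,0,0,0,0.05,0],[-0.24,0.08,0.02,0,0,0.1,1],[-0.38,0.12,0.03,0,0,0.16,1],[-0.52,0.16,0.04,0,0,0.22,1],[-0.66,0.2,0.045,0,0,0.28,1],[-0.8,0.24,0.045,0,0,0.34,1],[-0.9,0.26,0.045,0.001,-0.001,0.38,1],[-0.947,0.271,0.045,0.001,-0.002,0.416,1],[-0.947,0.271,0.045,0.001,-0.002,0.416,1],[-0.947,0.271,0.045,0.001,-0.002,0.416,1]]'; python3 - <<'E'
from h import *
from scipy import ndimage
np.set_printoptions(precision=4,suppress=True)
rel((.4935,-.0885,.12,.148),(.4935,-.0885,.089,.148))
q=np.array([.4958,-.009,.15]);c,s=np.cos(q[2]),np.sin(q[2]);R=np.array([[c,-s],[s,c]])
def loc(n,uv,z): return (onplane(n,uv,z)[:,:2]-q[:2])@R
# resample brightness along console y on planes: white line profile on cap top; redness profile on pointer
def prof(im,n,lxs,z,ys,f):
    im=im.astype(np.float32); P_=0
    for lx in lxs:
        w=(R@np.c_[np.full(len(ys),lx),ys].T).T+q[:2]; uv=proj(n,np.c_[w,np.full(len(ys),z)]).astype(np.float32)
        P_=P_+f(cv2.remap(im,uv[:,:1],uv[:,1:],cv2.INTER_LINEAR)[:,0])
    return P_/len(lxs)
ys=np.arange(-.02,.045,.001)
for n in("top","side"):
    for tag in("0","2"):
        im=np.load(n+tag+".npy")
        r=prof(im,n,np.arange(.014,.028,.002),.063,ys,lambda p:p[:,0]-(p[:,1]+p[:,2])/2); r=np.clip(r-.4*r.max(),0,None); print(n,tag,"ptr",(r*ys).sum()/r.sum())
    im=np.load(n+"0.npy"); y2=np.arange(.002,.0225,.0005)
    w=prof(im,n,np.arange(-.03,.002,.002),.1005,y2,lambda p:p.min(1)); w=np.clip(w-w.min()-.5*np.ptp(w),0,None); print(n,"white",(w*y2).sum()/w.sum())
im=np.load("side2.npy");y2=np.arange(-.09,-.07,.0005);w=prof(im,"side",np.arange(-.03,.002,.002),.1005,y2,lambda p:p.min(1)); w=np.clip(w-w.min()-.5*np.ptp(w),0,None); print("side off white",(w*y2).sum()/w.sum())
E
```

```text
time: 18.92
eef_pos: [0.4908, -0.0881, 0.2068]
tcp_rot: [0.997, 0.074, -0.004, 0.0]
contact_force: [0.5, 0.3, 0.3]
opening: 1.004
finger_force: 0.0
t 18.93 tcp [ 0.4908 -0.0881  0.2068] yaw 0.149 F [0.5 0.3 0.3] op 1.004 ff 0.0
[0.0083, 0.0021, 0.217, -0.0001, 0.0024, 0.0003]
[0.0088, 0.0021, 0.2945, -0.0001, 0.0024, 0.0003]
top 0 ptr 0.012372302271752133
top 2 ptr 0.012368096399289511
top white 0.013440914837039065
side 0 ptr 0.01472104022819253
side 2 ptr 0.014738563177266345
side white 0.012148899018878346
side off white -0.07910848511357123
```

```bash
python3 -m handwheel '[[0.008,0.002,0.13,0,0.002,0,1],[0.009,0.002,0.25,0,0.002,0,1],[0.009,0.002,0.288,0,0.002,0,1],[0.009,0.002,0.288,0,0.002,0,1],[0.009,0.002,0.288,0,0.002,0,-1],[0.009,0.002,0.288,0,0.002,0,-1],[0.009,0.002,0.288,0,0.002,0,-1],[0.009,0.002,0.288,0,0.002,0,-1],[0.009,0.002,0.288,0,0.002,0,-1]]' 30; python3 - <<'E'
from h import *
s=monitor.get_state()["eef_pos"];L=.0910
rel((s[0]-np.sin(.15)*L,s[1]+np.cos(.15)*L,s[2],.15))
E
```

```text
time: 20.05
eef_pos: [0.4952, -0.0884, 0.0946]
tcp_rot: [0.997, 0.073, 0.001, -0.0]
contact_force: [-1.7, 4.3, 5.6]
opening: 0.3
finger_force: 32.2
t 20.05 tcp [ 0.4952 -0.0884  0.0946] yaw 0.147 F [-1.7  4.3  5.6] op 0.3 ff 32.2
[-0.0008, -0.2275, 0.0002, -0.0003, -0.0008, -0.0011]
```

```bash
python3 -m handwheel '[[0,-0.05,0,0,0,0,-1],[0,-0.1,0,0,0,0,-1],[0,-0.15,0,0,0,0,-1],[0,-0.2,0,0,0,0,-1],[0,-0.2275,0,0,0,0,-1],[0,-0.2275,0,0,0,0,-1],[0,-0.2275,0,0,0,0,-1]]'; python3 - <<'E'
from h import *
rel((.4806,.0004,.0946,.15))
E
```

```text
time: 20.92
eef_pos: [0.4817, 0.0021, 0.0946]
tcp_rot: [0.997, 0.074, 0.001, 0.0]
contact_force: [-3.2, 2.5, 8.1]
opening: 0.295
finger_force: 32.7
t 20.93 tcp [0.4817 0.0021 0.0946] yaw 0.147 F [-3.2  2.5  8.1] op 0.295 ff 32.7
[-0.0033, 0.0038, -0.0, 0.0001, -0.0008, -0.0008]
```

```bash
python3 -m handwheel '[[0,0,0,0,0,0,1],[0,0,0,0,0,0,1],[0,0,0,0,0,0,1],[0,0,0,0,0,0,1],[0,0,-0.12,0,0,0,1],[0,0,-0.25,0,0,0,1],[0,0.15,-0.3,0,0,0,1],[0,0.3,-0.3,0,0,0,1],[0,0.45,-0.3,0,0,0,1],[0,0.58,-0.3,0,0,0,1],[0,0.58,-0.3,0,0,0,1]]'; cat > m.py <<'E'
from h import *
np.set_printoptions(precision=4,suppress=True)
rel((.4817,.0021,.2,.148),(.4817,.0021,.0916,.148))
q=np.array([.4958,-.009,.15]);c,s=np.cos(q[2]),np.sin(q[2]);R=np.array([[c,-s],[s,c]])
def prof(im,n,lxs,z,ys,f):
    im=im.astype(np.float32); P_=0
    for lx in lxs:
        w=(R@np.c_[np.full(len(ys),lx),ys].T).T+q[:2]; uv=proj(n,np.c_[w,np.full(len(ys),z)]).astype(np.float32)
        P_=P_+f(cv2.remap(im,uv[:,:1],uv[:,1:],cv2.INTER_LINEAR)[:,0])
    return P_/len(lxs)
ys=np.arange(-.02,.045,.001);y2=np.arange(.002,.0245,.0005);t=[]
for n in("top","side"):
    im=eyes.read_camera(n); np.save(n+"9.npy",im)
    r=prof(im,n,np.arange(.014,.028,.002),.063,ys,lambda p:p[:,0]-(p[:,1]+p[:,2])/2); r=np.clip(r-.4*r.max(),0,None)
    w=prof(im,n,np.arange(-.03,.002,.002),.1005,y2,lambda p:p.min(1)); w=np.clip(w-w.min()-.5*np.ptp(w),0,None)
    print(n,"ptr",(r*ys).sum()/r.sum(),"white",(w*y2).sum()/w.sum())
    t.append(tile(n,im,*((216,194) if n=="top" else (234,178)),80,60,5))
cv2.imwrite("pics/m8.png",np.hstack(t))
E
python3 m.py
```

```text
time: 22.3
eef_pos: [0.5152, -0.2321, 0.2133]
tcp_rot: [0.997, 0.071, 0.001, 0.001]
contact_force: [-0.7, 1.0, -0.3]
opening: 1.001
finger_force: 0.0
t 22.3 tcp [ 0.5152 -0.2321  0.2133] yaw 0.142 F [-0.7  1.  -0.3] op 1.001 ff 0.0
[0.0, -0.5916, 0.0322, 0.0006, -0.0005, -0.0018]
[-0.0004, -0.5921, 0.3032, 0.0006, -0.0005, -0.0018]
top ptr 0.012377915191959432 white 0.013960345675121447
side ptr 0.014708841454810126 white 0.012450335864051424
```

View pics/m8.png

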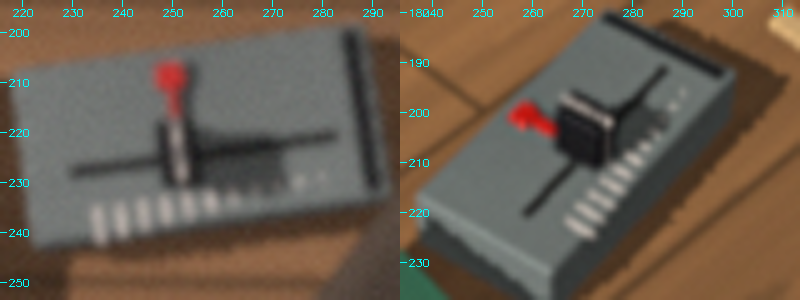

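```bash
python3 -c "
from plant import ctrl
print(ctrl.sign_off())"
```

```text
the job is handed in; nothing more can be done
None
```

The job is handed in, though no verdict came back: the dark handle lies in both V-rests, the lid is shut over it, and the fader's white line measures within about 2.5 mm of the red pointer in both cameras (limit 5 mm).

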